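# Stow the battery pack in the strut-lid charging chest

### The arm

A 7-joint arm with a two-finger parallel gripper is mounted at the origin on a cart in front of the work surface, level with it; the furniture and walls round the work are solid. World frame = base frame: x ahead of the robot, y to its left, z up, the work surface at z = 0. Lengths are in m, angles in rad, forces in N, time in s.
With the tool pointing down it reaches from about 0.4 to 0.85 m from the base axis. Payload 10.4 kg.
Tool frame: the origin (TCP) lies at the very end of the fingers, on their centre line; the grasp point (between the pads) lies 19 mm behind it (grasp_offset is the distance from the TCP to the grasp point, in m); z points along the fingers, y is the line along which they close (so a half turn about z gives the same grasp; the last joint's range is limited). The gripper opens to 85 mm and grips with 20 to 120 N. Pads are 22 mm wide; open, the fingers measure 114 mm over their backs; the gripper's body (76 mm by 85 mm) begins 54 mm behind the grasp point. The pads swing forward as they close: fully open they stand 13 mm farther back than shut.
Start: joints at [1.291, 0.332, -0.065, 1.46, 0.022, 1.35, -0.088], TCP at [0.159, -0.605, 0.231] pointing down, gripper open.
Joint ranges: [-2.6, 2.6], [-0.5, 2.12], [-1.47, 1.34], [0.16, 2.42], [-1.27, 4.41], [0.06, 2.06], [-2.6, 2.6]. Speed limits (rad/s): [2.22, 2.22, 2.79, 2.79, 3.14, 3.14, 3.14].

### API

Orientations are given as a unit quaternion [x, y, z, w].
In Python, from workcell import * gives the robot as it stands.
- The arm moves only by the tool jog_arm, never from a script. Its argument "plan" is a list of rows, each a list of 3 entries, a list of its own where there are three numbers: the turn, a rotation vector about the tool's x, y, z in rad, then the shift along the tool's x, y, z in m, then the finger opening in m, from 0 to 0.0854. A call has 1 to 8 rows; each row is the pose to reach, as a shift and turn from the pose commanded when the call began, along the tool's axes at that moment; what a row does not reach only later rows make up. A row lasts 1/12 s, in which the tool goes at most 41.7 mm and 7.16 degrees, less where a joint would pass 70% of its speed; a pose out of reach is approached as far as the arm can. A call with a gripper value outside its range is refused whole. The fingers move at their own pace and stop on an object; "force" is the grip in N (left out, the last holds). Time passes only in rows, so rows that repeat a pose let the fingers close. It gives the time, the measured TCP pose, the force, the opening and the grip force at its end, in the units of the state.
- get_obs(): the state, without advancing time (a new reading comes with each control period).
- camera(name): name is "side" or "top"; returns a dict with "img" (420x560x3 uint8, red, green, blue), "mtx" (3x3 intrinsics, pixels), "extrinsics" (4x4, takes a point from camera to world coordinates). Camera axes: x right, y down, z forward; pixel columns grow to the right and rows downward; lengths in m; the calibration is good to about 2 mm. A picture is of the moment at which its call begins. There is no depth.
- hand_in(): hands the job in; it is judged then, once.
The state is a dict: "clock": time; "joint_pos": joint angles; "joint_velocities": joint speeds; "tau": joint torques, N m; "position": TCP position; "ee_rot": TCP orientation; "ft_force": force on the tool from outside, world axes, zero at the start; "torque": the same for the moment, N m; "grip_width": opening from 0.0 (shut) to 1.0 (fully open); "grasp_force": force on a finger pad.
Only numpy, scipy, OpenCV 4.12 (cv2) and the standard library are available. Lean on these libraries where they do the work, as an engineer would, in place of code of your own. Each camera call takes 0.05 s, during which the arm holds its last target. There are 200 camera calls.

### The job

The spare battery pack was left lying on the lid of the charging chest. Take it off, lift the lid past its balance point so that the gas struts hold it fully open, then stand the pack on end in the empty bay, setting it down gently on the bay's floor, and leave the lid open for the charging leads. Do not disturb the packs already in the chest or the other things on the bench.

Things in the scene. Friction and masses are not known exactly. Their poses are not given: they have to be found in the camera images.
- pack_mid (a point): centre of the loose battery pack, a plain dark block 47 x 89 x 30 mm (0.13 to 0.27 kg) that starts lying flat on the chest's closed lid; x axis along its 47 mm width, y axis along its 89 mm length, z axis along its 30 mm thickness. Two packs of the same kind stand in the chest; this is the one on the lid
- chest: grey sheet-steel charging chest fixed on the bench, 200 deep (x) x 212 wide (y) x 112 mm high without lid, walls 3 mm; origin at the centre of its underside, x to the back (hinge side), y to its left, z up. Behind three bays side by side lies a closed charger housing, 85 mm high, from 37 mm behind the origin to the back. Gas struts stand out up to 16 mm from its left and right sides
- lid (a joint): angle of the chest's lid about its hinge along the back edge: 0 closed (start), 1.40 rad open at the stop. It weighs 0.8 kg; closed, its top is 124 mm above the bench. Its balance point lies near 0.9 rad: let go below it the lid sinks shut, let go above about 0.97 rad two damped gas struts raise it by themselves to the stop within 4 s and hold it. Lifting takes 2 to 5 N at the handle
- lid_hinge (a point): middle of the lid's hinge axis (axis along the chest's y), 114 mm above the bench, 103.5 mm behind the chest's origin; it does not move
- lid_bar (a point): middle of the straight bar of the bow handle on the lid's front edge: round bar 12 mm thick, straight over 94 mm along the chest's y axis, 40 mm of free space between it and the lid's edge; 253 mm from the hinge axis and 117 mm above the bench when the lid is closed
- free_bay (a point): centre of the floor of the empty bay (any of the three). A bay is 134 mm from front to back (chest x) and about 66 mm wide (chest y); floor 6 mm above the bench, dividers between bays 3 mm thick and up to 73 mm above the bench; bay centres are 29 mm in front of the chest's origin and 0 or 69.5 mm to its side
- stowed_a_mid (a point): centre of a pack of the same size that already stands on end in another bay, to be left alone
- stowed_b_mid (a point): centre of a second pack that already stands on end in the remaining bay, to be left alone
- gear_motor: bystander on the bench: small gear motor 26 x 69 x 32 mm, its length along y; origin under its centre
- tyre_wheel: bystander on the bench: wheel with a tyre, 63 mm across, 24 mm high, lying flat; origin under its centre
- omni_wheel: bystander on the bench: omni wheel 64 mm across, 25 mm high, lying flat; origin under its centre
- wire_cup: bystander on the bench: clear round cup with small parts, 72 mm across, 68 mm high; origin under its centre

How it is judged:
By the outcome, as a careful person would: the job done as asked, in the order asked, and still so for the second after the job is handed in, with the robot touching nothing.
It also fails if it takes over 61 s, if anything falls off the work surface, if the arm or the gripper's body presses on something with over 40 N, if the wrist force passes 120 N, or if a joint passes its speed limit or range.

## Working session

There is one attempt and no reset: what is moved stays moved. The work goes in short steps, Python scripts to look and compute and a tool call to move; the robot and the scene stay as the last step left them, time stands still between calls to the robot, and variables do not carry over. Pictures are saved under pics/ and viewed, at most 10 in all, crops included, and the job is handed in when it is done.

Besides the shell and the picture viewer there is one more tool, called after "Call:" as name([rows], argument=value, ...), one row to a line, values as JSON. jog_arm: Moves the arm, as the interface text tells. Its arguments: {"type":"object","properties":{"plan":{"type":"array"},"force":{"type":"number"}},"required":["plan"]}

```bash
mkdir -p pics; ls
python3 - <<'E'
from workcell import *
import cv2, numpy as np
o=get_obs(); print({k:np.round(v,3).tolist() for k,v in o.items()})
for n in("side","top"):
    c=camera(n); cv2.imwrite(f"pics/{n}0.png",c["img"][:,:,::-1]); print(n,np.round(c["mtx"],1).tolist(),np.round(c["extrinsics"],3).tolist())
E
```

```text
pics
{'clock': 0.0, 'joint_pos': [1.291, 0.333, -0.065, 1.461, 0.022, 1.35, -0.089], 'joint_velocities': [-0.001, -0.0, -0.0, -0.0, -0.001, 0.002, -0.001], 'tau': [0.0, -62.545, 0.049, -39.16, 0.016, 0.01, 0.0], 'position': [0.159, -0.604, 0.23], 'ee_rot': [0.992, 0.128, -0.0, -0.001], 'ft_force': [0.079, 0.739, -0.641], 'torque': [0.033, 0.03, -0.004], 'grasp_force': 0.0, 'grip_width': 0.998}
side [[492.9, 0.0, 274.9], [0.0, 492.9, 207.1], [0.0, 0.0, 1.0]] [[-0.131, 0.699, -0.703, 1.417], [0.991, 0.09, -0.096, 0.138], [-0.004, -0.709, -0.705, 0.973], [0.0, 0.0, 0.0, 1.0]]
top [[440.5, 0.0, 285.2], [0.0, 440.5, 212.1], [0.0, 0.0, 1.0]] [[-0.025, -0.995, 0.097, 0.463], [-1.0, 0.024, -0.011, 0.026], [0.009, -0.097, -0.995, 1.126], [0.0, 0.0, 0.0, 1.0]]
```

View pics/top0.png

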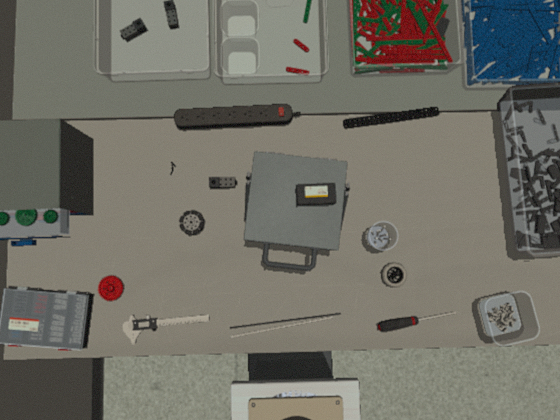

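View pics/side0.png

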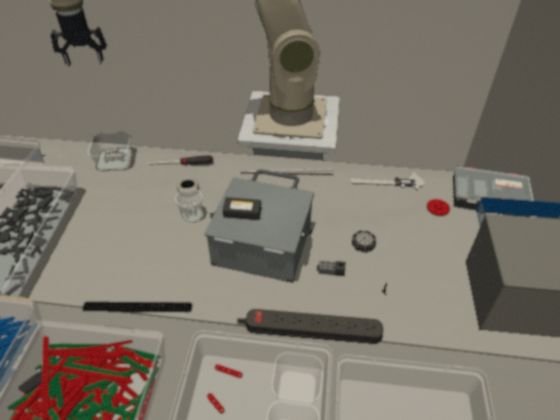

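Top view: chest at cols 245–348, rows 152–265. The handle bar is at about (290,266) on the robot side, and the pack is at (316,193), with its length left-right. Side view confirms the same layout; cup and tyre wheel lie to the right of the chest, omni wheel and motor to the left.

```bash
cat > h.py <<'E'
from workcell import *
import cv2, numpy as np
from scipy.spatial.transform import Rotation as R
def ray(c,uv,z):
    d=np.linalg.inv(c["mtx"])@np.array([uv[0],uv[1],1.]); T=c["extrinsics"]
    d=T[:3,:3]@d; o=T[:3,3]; return o+d*(z-o[2])/d[2]
def proj(c,p):
    T=c["extrinsics"]; q=c["mtx"]@(T[:3,:3].T@(np.array(p)-T[:3,3])); return q[:2]/q[2]
def rel(target_p, target_R=None):
    "shift in tool axes and turn (rotvec) from current measured pose"
    o=get_obs(); Rc=R.from_quat(o["ee_rot"])
    s=Rc.inv().apply(np.array(target_p)-o["position"])
    t=(Rc.inv()*target_R).as_rotvec() if target_R is not None else np.zeros(3)
    print("turn",t.round(4).tolist(),"shift",s.round(4).tolist())
def down(yaw):
    "tool z down, tool y (closing) at angle yaw in world xy"
    y=np.array([np.cos(yaw),np.sin(yaw),0]); z=np.array([0,0,-1.]); return R.from_matrix(np.c_[np.cross(y,z),y,z])
E
python3 - <<'E'
from h import *
c=camera("top"); im=c["img"]; 
hsv=cv2.cvtColor(im,cv2.COLOR_RGB2HSV)
print("px lid",im[220,270],im[170,270],"pack",im[200,316],im[186,303],"bench",im[280,200],"bar",im[266,290],im[267,280],"label",im[190,316])
cr=im[140:290,220:420]; cv2.imwrite("pics/crop1.png",cv2.resize(cr,None,fx=4,fy=4,interpolation=cv2.INTER_CUBIC)[:,:,::-1])
s=camera("side"); cr=s["img"][160:280,170:320]; cv2.imwrite("pics/crop2.png",cv2.resize(cr,None,fx=5,fy=5,interpolation=cv2.INTER_CUBIC)[:,:,::-1])
E
```

```text
px lid [109 114 108] [110 113 107] pack [54 55 52] [51 50 50] bench [130 123 114] bar [66 69 70] [58 57 55] label [175 185 169]
```

View pics/crop1.png

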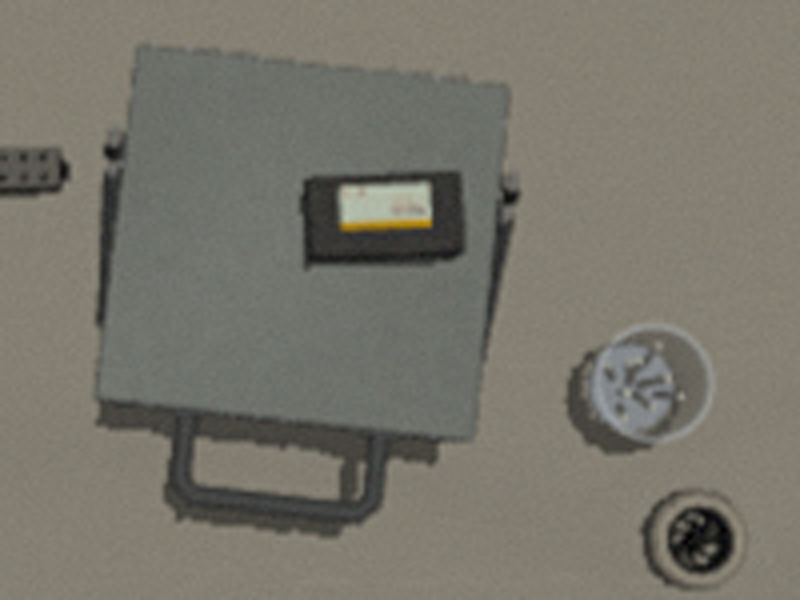

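View pics/crop2.png

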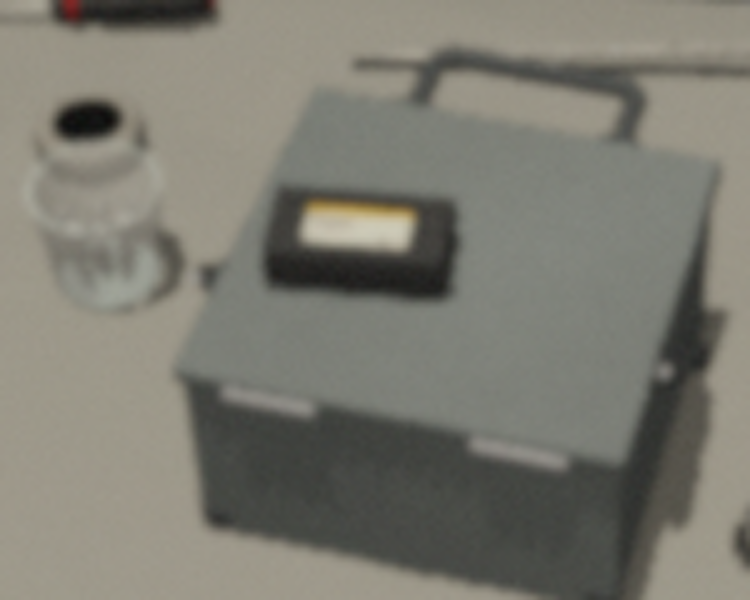

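Crop: lid corners (97,400), (140,46), (508,86), (474,438); pack top about (306,178), (461,170), (465,255), (308,262); bar from (190,492) to (365,508) in crop px (×1/4 + (220,140)).

Run:
```python
from h import *
c=camera("top"); s=camera("side")
f=lambda l,z,c,k,o:np.array([ray(c,((u+.5)/k-.5+o[0],(v+.5)/k-.5+o[1]),z) for u,v in l])
L=f([(97,400),(140,46),(508,86),(474,438)],.124,c,4,(220,140)); print("lid",L.round(4).tolist())
print("sizes",[np.linalg.norm(L[i]-L[i-1]).round(4) for i in range(4)])
Ls=f([(315,88),(718,165),(622,465),(180,375)],.124,s,5,(170,160)); print("lid side FR FL BL BR",Ls.round(4).tolist())
B=f([(190,492),(365,508)],.119,c,4,(220,140)); print("bar",B.round(4).tolist(),B.mean(0))
for nm,cc in(("top",c),("side",s)):
    im=cc["img"]; m=((im.max(2)<85)).astype(np.uint8)
    hsv=cv2.cvtColor(im,cv2.COLOR_RGB2HSV)
    roi=np.zeros_like(m)
    if nm=="top": roi[178:210,290:340]=1
    else: roi[195:222,222:264]=1
    m=cv2.morphologyEx(m*roi,cv2.MORPH_CLOSE,np.ones((15,15))); ct=max(cv2.findContours(m,0,2)[0],key=cv2.contourArea)
    r=cv2.minAreaRect(ct); bp=cv2.boxPoints(r); P=np.array([ray(cc,b,.154) for b in bp]); print(nm,"box",bp.round(1).tolist(),P.round(4).tolist(),"c",P.mean(0).round(4),[np.linalg.norm(P[i]-P[i-1]).round(4) for i in range(4)])
    # label
    m=((im.max(2)>125)*roi).astype(np.uint8); ct=max(cv2.findContours(m,0,2)[0],key=cv2.contourArea); r=cv2.minAreaRect(ct); P=np.array([ray(cc,b,.154) for b in cv2.boxPoints(r)]); print("label",P.mean(0).round(4),P.round(4).tolist())
```

```text
lid [[0.5001, 0.1099, 0.124], [0.7041, 0.0817, 0.124], [0.6756, -0.1306, 0.124], [0.4733, -0.1034, 0.124]]
sizes [np.float64(0.215), np.float64(0.2059), np.float64(0.2142), np.float64(0.2042)]
lid side FR FL BL BR [[0.4745, -0.1012, 0.124], [0.5063, 0.1115, 0.124], [0.7076, 0.0839, 0.124], [0.68, -0.1247, 0.124]]
bar [[0.4469, 0.0584, 0.119], [0.4353, -0.0407, 0.119]] [0.4410937  0.00885701 0.119     ]
top box [[295.0, 183.0], [335.0, 183.0], [335.0, 206.0], [295.0, 206.0]] [[0.6224, -0.0087, 0.154], [0.6202, -0.098, 0.154], [0.5686, -0.0961, 0.154], [0.5707, -0.0072, 0.154]] c [ 0.5955 -0.0525  0.154 ] [np.float64(0.0516), np.float64(0.0894), np.float64(0.0517), np.float64(0.0889)]
label [ 0.6021 -0.0549  0.154 ] [[0.6151, -0.0308, 0.154], [0.6139, -0.0799, 0.154], [0.5892, -0.079, 0.154], [0.5903, -0.03, 0.154]]
side box [[222.1999969482422, 216.89999389648438], [223.8000030517578, 197.10000610351562], [261.70001220703125, 200.10000610351562], [260.20001220703125, 219.89999389648438]] [[0.6474, -0.0899, 0.154], [0.5818, -0.0999, 0.154], [0.5802, -0.0078, 0.154], [0.6454, -0.0014, 0.154]] c [ 0.6137 -0.0498  0.154 ] [np.float64(0.0885), np.float64(0.0664), np.float64(0.0922), np.float64(0.0656)]
label [ 0.6027 -0.054   0.154 ] [[0.6176, -0.0783, 0.154], [0.5889, -0.0825, 0.154], [0.5879, -0.0292, 0.154], [0.6165, -0.026, 0.154]]
```

```bash
cat >> h.py <<'E'
def tilt(t,yaw=0):
    "closing axis at yaw; tool leans so z=(0,-sin t,-cos t) before yaw"
    s,c=np.sin(t),np.cos(t); return R.from_euler('z',yaw)*R.from_matrix(np.array([[0,1,0],[c,0,-s],[-s,0,-c]]))
E
python3 -c "
from h import *
rel([.6,.031,.229],tilt(np.pi/4))"
```

```text
turn [-0.5146, -0.6671, -1.2417] shift [0.5882, -0.5025, 0.0023]
```

Call:
jog_arm([
  [[-0.515,-0.667,-1.242],[0.588,-0.5025,0.002],0.085],
  [[-0.515,-0.667,-1.242],[0.588,-0.5025,0.002],0.085],
  [[-0.515,-0.667,-1.242],[0.588,-0.5025,0.002],0.085],
  [[-0.515,-0.667,-1.242],[0.588,-0.5025,0.002],0.085],
  [[-0.515,-0.667,-1.242],[0.588,-0.5025,0.002],0.085],
  [[-0.515,-0.667,-1.242],[0.588,-0.5025,0.002],0.085],
  [[-0.515,-0.667,-1.242],[0.588,-0.5025,0.002],0.085],
  [[-0.515,-0.667,-1.242],[0.588,-0.5025,0.002],0.085],
], force=40)

```text
clock: 0.97
position: [0.35, -0.3289, 0.2314]
ee_rot: [0.818, 0.508, -0.191, 0.193]
ft_force: [2.5, -1.0, -0.0]
grip_width: 0.996
grasp_force: 0.0
```

```bash
python3 -c "
from h import *
o=get_obs();print(o['clock'],o['joint_pos'].round(2) if hasattr(o['joint_pos'],'round') else o['joint_pos']); rel([.6,.031,.229],tilt(np.pi/4))"
```

```text
0.9667 [ 0.8  -0.07 -0.51  2.01  0.56  1.2  -0.37]
turn [-0.1665, -0.218, -0.4102] shift [0.3764, 0.0782, -0.2103]
```

Call:
jog_arm([
  [[-0.1665,-0.218,-0.41],[0.3764,0.0782,-0.2103],0.085],
  [[-0.1665,-0.218,-0.41],[0.3764,0.0782,-0.2103],0.085],
  [[-0.1665,-0.218,-0.41],[0.3764,0.0782,-0.2103],0.085],
  [[-0.1665,-0.218,-0.41],[0.3764,0.0782,-0.2103],0.085],
  [[-0.1665,-0.218,-0.41],[0.3764,0.0782,-0.2103],0.085],
  [[-0.1665,-0.218,-0.41],[0.3764,0.0782,-0.2103],0.085],
  [[-0.1665,-0.218,-0.41],[0.3764,0.0782,-0.2103],0.085],
  [[-0.1665,-0.218,-0.41],[0.3764,0.0782,-0.2103],0.085],
])

```text
clock: 1.63
position: [0.5414, -0.0566, 0.2298]
ee_rot: [0.656, 0.652, -0.27, 0.268]
ft_force: [0.7, 0.6, 1.2]
grip_width: 0.995
grasp_force: 0.0
```

```bash
python3 -c "
from h import *
o=get_obs();print(o['clock'],o['joint_pos'].round(2)); rel([.6,.031,.229],tilt(np.pi/4))"
```

```text
1.6333 [ 0.27  0.42 -0.83  1.69  0.93  1.7  -0.74]
turn [-0.0049, -0.0044, -0.0049] shift [0.063, 0.058, -0.0614]
```

Call:
jog_arm([
  [[0,0,0],[0.062,0.057,-0.061],0.085],
  [[0,0,0],[0.062,0.057,-0.061],0.085],
  [[0,0,0],[0.062,0.057,-0.061],0.085],
  [[0,0,0],[0.062,0.057,-0.061],0.085],
  [[0,0,0],[0.062,0.057,-0.061],0.085],
])

```text
clock: 2.05
position: [0.5983, 0.0299, 0.2287]
ee_rot: [0.655, 0.653, -0.27, 0.268]
ft_force: [0.3, -1.2, 0.3]
grip_width: 0.994
grasp_force: 0.0
```

```bash
python3 -c "
from h import *
o=get_obs();print(o['clock'],o['joint_pos'].round(2)); rel([.6,-.061,.137],tilt(np.pi/4))
for n in ('top','side'):
    c=camera(n); im=c['img']; u,v=proj(c,[.6,-.05,.154]).astype(int); print(n,u,v)
    cv2.imwrite(f'pics/a_{n}.png',cv2.resize(im[v-60:v+60,u-80:u+80],None,fx=2.5,fy=2.5,interpolation=2)[:,:,::-1])
a=cv2.hconcat([cv2.imread('pics/a_top.png'),cv2.imread('pics/a_side.png')]); cv2.imwrite('pics/a.png',a)"
```

```text
2.05 [ 0.07  0.61 -0.81  1.45  0.99  1.84 -0.79]
turn [-0.0041, -0.0056, -0.0021] shift [-0.0002, 0.0022, 0.1291]
top 313 192
side 242 204
```

View pics/a.png

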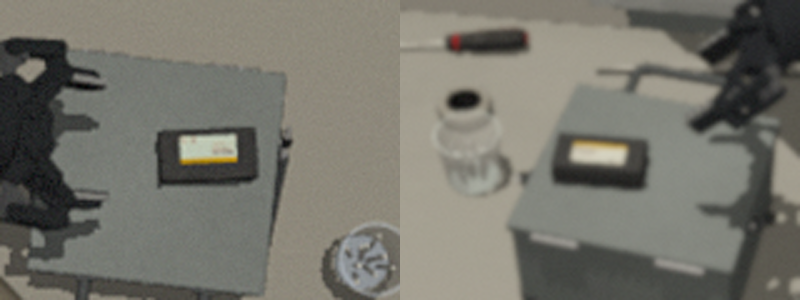

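Fingers straddle the pack row (crop top view: fingers at rows 80/195, pack 130–185); the pose agrees with the measurement. Go in and grip.

Call:
jog_arm([
  [[0,0,0],[0,0.002,0.035],0.085],
  [[0,0,0],[0,0.002,0.07],0.085],
  [[0,0,0],[0,0.002,0.1],0.085],
  [[0,0,0],[0,0.002,0.118],0.085],
  [[0,0,0],[0,0.002,0.129],0.085],
  [[0,0,0],[0,0.002,0.129],0.085],
])

```text
clock: 2.65
position: [0.5984, -0.0657, 0.1372]
ee_rot: [0.657, 0.651, -0.272, 0.268]
ft_force: [-0.3, 0.2, -0.2]
grip_width: 0.993
grasp_force: 0.0
```

Call:
jog_arm([
  [[0,0,0],[0,0,0],0.035],
  [[0,0,0],[0,0,0],0.035],
  [[0,0,0],[0,0,0],0.035],
  [[0,0,0],[0,0,0],0.035],
  [[0,0,0],[0,0,0],0.035],
  [[0,0,0],[0,0,0],0.035],
], force=40)

```text
clock: 3.15
position: [0.6001, -0.0608, 0.1391]
ee_rot: [0.656, 0.652, -0.269, 0.269]
ft_force: [-1.5, 4.4, 6.2]
grip_width: 0.533
grasp_force: 41.8
```

```bash
python3 -c "
from h import *
o=get_obs();print(o['clock'],o['joint_pos'].round(2)); rel([.6,-.061,.137],tilt(np.pi/4)); rel([.5,.1,.32],tilt(0)); rel([.44,.24,.23],tilt(-np.pi/4))"
```

```text
3.15 [ 0.21  0.63 -0.76  1.62  1.06  1.64 -0.82]
turn [-0.0021, -0.0053, -0.0043] shift [0.0013, -0.0001, 0.0017]
turn [-0.0003, 0.7801, -0.0049] shift [-0.0134, -0.1005, -0.2414]
turn [0.0017, 1.5655, -0.005] shift [0.1492, -0.1613, -0.2758]
```

Call:
jog_arm([
  [[0,0,0],[-0.015,0,-0.015],0.035],
  [[0,0,0],[-0.04,0,-0.04],0.035],
  [[0,0,0],[-0.065,0,-0.065],0.035],
  [[0,0,0],[-0.08,0,-0.08],0.035],
  [[0,0,0],[-0.08,0,-0.08],0.035],
])

```text
clock: 3.57
position: [0.601, -0.0614, 0.2562]
ee_rot: [0.657, 0.651, -0.267, 0.27]
ft_force: [0.7, 0.2, -1.6]
grip_width: 0.528
grasp_force: 41.6
```

```bash
python3 -c "
from h import *
o=get_obs();print(o['clock'],o['grip_width'],o['ft_force']); rel([.425,.22,.23],tilt(-np.pi/4))"
```

```text
3.5667 0.5280301404327125 [ 0.69999372  0.19348004 -1.5616203 ]
turn [0.0078, 1.5647, -0.0061] shift [0.2171, -0.1777, -0.1794]
```

Call:
jog_arm([
  [[0,1.565,0],[0.217,-0.178,-0.179],0.035],
  [[0,1.565,0],[0.217,-0.178,-0.179],0.035],
  [[0,1.565,0],[0.217,-0.178,-0.179],0.035],
  [[0,1.565,0],[0.217,-0.178,-0.179],0.035],
  [[0,1.565,0],[0.217,-0.178,-0.179],0.035],
  [[0,1.565,0],[0.217,-0.178,-0.179],0.035],
  [[0,1.565,0],[0.217,-0.178,-0.179],0.035],
  [[0,1.565,0],[0.217,-0.178,-0.179],0.035],
])

```text
clock: 4.23
position: [0.4253, 0.2147, 0.2255]
ee_rot: [0.705, 0.702, 0.071, -0.072]
ft_force: [-2.4, 0.6, -1.8]
grip_width: 0.529
grasp_force: 41.9
```

```bash
python3 -c "
from h import *
o=get_obs();print(o['clock'],o['joint_pos'].round(2)); rel([.425,.22,.15],tilt(-np.pi/4))"
```

```text
4.2333 [ 0.77  0.   -1.17  1.87 -0.2   1.2  -0.34]
turn [0.0011, 0.583, -0.0052] shift [-0.0099, -0.0002, 0.075]
```

Call:
jog_arm([
  [[0,0.583,-0.005],[-0.01,0,0.075],0.035],
  [[0,0.583,-0.005],[-0.01,0,0.075],0.035],
  [[0,0.583,-0.005],[-0.01,0,0.075],0.035],
  [[0,0.583,-0.005],[-0.01,0,0.075],0.035],
  [[0,0.583,-0.005],[-0.01,0,0.075],0.035],
  [[0,0.583,-0.005],[-0.01,0,0.075],0.035],
  [[0,0.583,-0.005],[-0.01,0,0.075],0.035],
])

```text
clock: 4.82
position: [0.4256, 0.2171, 0.1499]
ee_rot: [0.655, 0.653, 0.268, -0.269]
ft_force: [-0.8, 0.8, -0.9]
grip_width: 0.527
grasp_force: 42.5
```

```bash
python3 -c "
from h import *
o=get_obs();print(o['clock'],o['joint_pos'].round(2)); rel([.425,.22,.07],tilt(-np.pi/4));rel([.425,.22,.0365],tilt(-np.pi/4))
c=camera('side'); im=c['img']; u,v=proj(c,[.425,.22,.15]).astype(int); print(u,v)
cv2.imwrite('pics/b.png',cv2.resize(im[v-70:v+70,u-80:u+80],None,fx=4,fy=4,interpolation=2)[:,:,::-1])"
```

```text
4.8167 [ 1.01  0.27 -1.12  2.11 -0.67  0.95  0.32]
turn [-0.0008, 0.006, -0.0027] shift [-0.0541, -0.0005, 0.0589]
turn [-0.0008, 0.006, -0.0027] shift [-0.0776, -0.0004, 0.0827]
358 167
```

View pics/b.png

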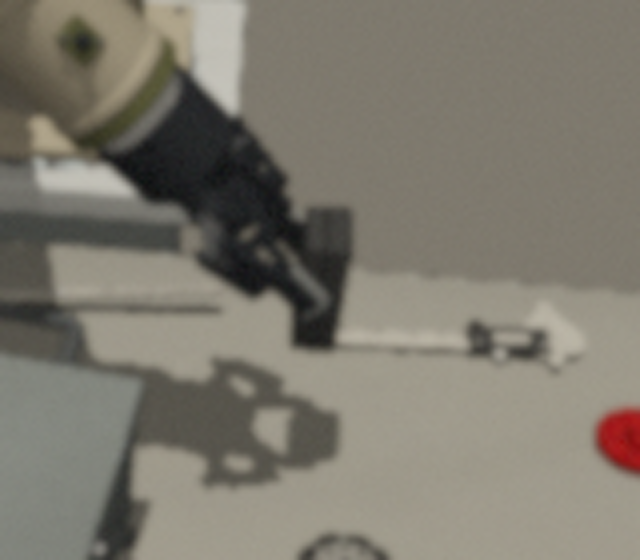

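Pack hangs upright in the tilted gripper (pack at about (320,280) in the crop), clear of everything. Lower it.

Call:
jog_arm([
  [[0,0.006,-0.003],[-0.025,0,0.025],0.035],
  [[0,0.006,-0.003],[-0.05,0,0.05],0.035],
  [[0,0.006,-0.003],[-0.065,0,0.066],0.035],
  [[0,0.006,-0.003],[-0.07,0,0.0735],0.035],
  [[0,0.006,-0.003],[-0.07,0,0.0735],0.035],
  [[0,0.006,-0.003],[-0.07,0,0.0735],0.035],
])

```text
clock: 5.37
position: [0.4266, 0.2205, 0.0505]
ee_rot: [0.651, 0.655, 0.271, -0.27]
ft_force: [0.2, -0.7, -1.4]
grip_width: 0.53
grasp_force: 42.4
```

Call:
jog_arm([
  [[0,0,0],[-0.001,0,0.001],0.035],
  [[0,0,0],[-0.002,0,0.002],0.035],
  [[0,0,0],[-0.003,0,0.003],0.035],
  [[0,0,0],[-0.004,0,0.004],0.035],
  [[0,0,0],[-0.004,0,0.004],0.035],
])

```text
clock: 5.78
position: [0.4264, 0.2191, 0.0435]
ee_rot: [0.652, 0.654, 0.271, -0.27]
ft_force: [0.2, 0.1, -2.1]
grip_width: 0.526
grasp_force: 42.4
```

Call:
jog_arm([
  [[0,0,0],[-0.001,0,0.001],0.035],
  [[0,0,0],[-0.002,0,0.002],0.035],
  [[0,0,0],[-0.003,0,0.003],0.035],
  [[0,0,0],[-0.003,0,0.003],0.035],
])

```text
clock: 6.12
position: [0.4264, 0.2195, 0.0395]
ee_rot: [0.652, 0.654, 0.271, -0.271]
ft_force: [-1.3, -2.0, 4.2]
grip_width: 0.526
grasp_force: 43.0
```

Call:
jog_arm([
  [[0,0,0],[-0.001,0,0.001],0.035],
  [[0,0,0],[-0.002,0,0.002],0.035],
  [[0,0,0],[-0.002,0,0.002],0.035],
])

```text
clock: 6.37
position: [0.427, 0.22, 0.0387]
ee_rot: [0.652, 0.654, 0.272, -0.272]
ft_force: [-11.6, -20.0, 42.2]
grip_width: 0.535
grasp_force: 48.1
```

Contact. Relieve, open, back away along the tool.

Call:
jog_arm([
  [[0,0,0],[0.002,0,-0.002],0.035],
  [[0,0,0],[0.002,0,-0.002],0.035],
  [[0,0,0],[0.002,0,-0.002],0.052],
  [[0,0,0],[0.002,0,-0.002],0.06],
  [[0,0,0],[0.002,0,-0.002],0.085],
  [[0,0,0],[0.002,0,-0.002],0.085],
  [[0,0,0],[0.002,0,-0.002],0.085],
  [[0,0,0],[0.002,0,-0.002],0.085],
])

```text
clock: 7.03
position: [0.4262, 0.2194, 0.0392]
ee_rot: [0.652, 0.654, 0.271, -0.27]
ft_force: [0.5, -0.1, 0.9]
grip_width: 0.992
grasp_force: 0.0
```

Call:
jog_arm([
  [[0,0,0],[0,0,-0.015],0.085],
  [[0,0,0],[0,0,-0.04],0.085],
  [[0,0,0],[0,0,-0.07],0.085],
  [[0,0,0],[0,0,-0.11],0.085],
  [[0,0,0],[0,0,-0.15],0.085],
  [[0,0,0],[0,0,-0.18],0.085],
])

```text
clock: 7.53
position: [0.4264, 0.09, 0.1682]
ee_rot: [0.653, 0.654, 0.271, -0.269]
ft_force: [1.2, 0.1, 0.8]
grip_width: 0.99
grasp_force: 0.0
```

```bash
python3 -c "
from h import *
o=get_obs();print(o['clock'],o['joint_pos'].round(2)); 
yaw=-.135
c=camera('side'); im=c['img']; u,v=proj(c,[.427,.22,.05]).astype(int); print(u,v)
cv2.imwrite('pics/c.png',cv2.resize(im[v-70:v+70,u-100:u+60],None,fx=4,fy=4,interpolation=2)[:,:,::-1])
rel([.4418,.010,.20],tilt(0,yaw))"
```

```text
7.5333 [ 1.2   0.27 -1.04  2.04 -0.59  1.18  0.46]
353 196
turn [-0.0451, -0.7821, 0.1276] shift [-0.0334, 0.0134, -0.0745]
```

View pics/c.png

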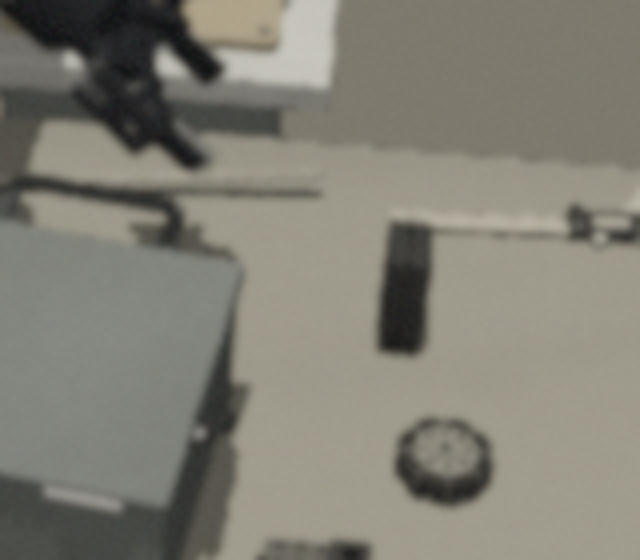

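Pack stands free at crop (405,290), away from omni wheel and caliper. Now go above the handle bar with the fingers at 45 mm.

Call:
jog_arm([
  [[-0.045,-0.782,0.128],[-0.033,0.013,-0.0745],0.045],
  [[-0.045,-0.782,0.128],[-0.033,0.013,-0.0745],0.045],
  [[-0.045,-0.782,0.128],[-0.033,0.013,-0.0745],0.045],
  [[-0.045,-0.782,0.128],[-0.033,0.013,-0.0745],0.045],
  [[-0.045,-0.782,0.128],[-0.033,0.013,-0.0745],0.045],
  [[-0.045,-0.782,0.128],[-0.033,0.013,-0.0745],0.045],
  [[-0.045,-0.782,0.128],[-0.033,0.013,-0.0745],0.045],
  [[-0.045,-0.782,0.128],[-0.033,0.013,-0.0745],0.045],
])

```text
clock: 8.25
position: [0.4393, 0.0188, 0.1962]
ee_rot: [0.75, 0.662, -0.001, -0.001]
ft_force: [-0.7, -0.1, 0.4]
grip_width: 0.528
grasp_force: 0.0
```

```bash
python3 -c "
from h import *
o=get_obs();print(o['clock'],o['joint_pos'].round(2),o['grip_width']); 
rel([.4418,.010,.098],tilt(0,-.135))"
```

```text
8.25 [ 1.01 -0.01 -1.13  1.92 -0.01  1.23 -0.24] 0.5279211670813637
turn [-0.0034, 0.0004, 0.0107] shift [-0.0084, 0.0039, 0.0982]
```

Call:
jog_arm([
  [[0,0,0.011],[-0.008,0.004,0.0],0.045],
  [[0,0,0.011],[-0.008,0.004,0.03],0.045],
  [[0,0,0.011],[-0.008,0.004,0.06],0.045],
  [[0,0,0.011],[-0.008,0.004,0.085],0.045],
  [[0,0,0.011],[-0.008,0.004,0.097],0.045],
  [[0,0,0.011],[-0.008,0.004,0.097],0.045],
])

```text
clock: 8.75
position: [0.4395, 0.0061, 0.0955]
ee_rot: [0.756, 0.654, -0.002, -0.006]
ft_force: [0.3, 0.7, 0.1]
grip_width: 0.527
grasp_force: 0.0
```

Call:
jog_arm([
  [[0,0,0],[0,0,0],0.005],
  [[0,0,0],[0,0,0],0.005],
  [[0,0,0],[0,0,0],0.005],
  [[0,0,0],[0,0,0],0.005],
  [[0,0,0],[0,0,0],0.005],
  [[0,0,0],[0,0,0],0.005],
], force=30)

```text
clock: 9.25
position: [0.4381, 0.0076, 0.0988]
ee_rot: [0.755, 0.655, -0.004, -0.005]
ft_force: [-21.9, 1.1, 17.5]
grip_width: 0.127
grasp_force: 29.5
```

```bash
python3 -c "
from h import *
o=get_obs();print(o['clock'],o['joint_pos'].round(2)); Rc=R.from_quat(o['ee_rot']); print(Rc.as_matrix().round(3).tolist())
z0=.117
r=np.hypot(.253,.003); a0=np.arctan2(.003,.253)
for th in np.arange(.05,1.2,.05):
    print(round(th,2), 'y',round(.253-r*np.cos(th+a0),4),'z',round(-(r*np.sin(th+a0)-.003),4))"
```

```text
9.25 [ 0.93  0.19 -1.11  2.03  0.2   1.04 -0.41]
[[0.141, 0.99, -0.013], [0.99, -0.141, 0.002], [-0.0, -0.013, -1.0]]
0.05 y 0.0005 z -0.0126
0.1 y 0.0016 z -0.0252
0.15 y 0.0033 z -0.0378
0.2 y 0.0056 z -0.0502
0.25 y 0.0086 z -0.0625
0.3 y 0.0122 z -0.0746
0.35 y 0.0164 z -0.0866
0.4 y 0.0211 z -0.0983
0.45 y 0.0265 z -0.1097
0.5 y 0.0324 z -0.1209
0.55 y 0.0389 z -0.1318
0.6 y 0.0459 z -0.1423
0.65 y 0.0534 z -0.1525
0.7 y 0.0614 z -0.1623
0.75 y 0.0699 z -0.1716
0.8 y 0.0789 z -0.1806
0.85 y 0.0883 z -0.1891
0.9 y 0.0981 z -0.197
0.95 y 0.1083 z -0.2045
1.0 y 0.1188 z -0.2115
1.05 y 0.1297 z -0.218
1.1 y 0.1409 z -0.2238
1.15 y 0.1524 z -0.2292
```

Gripped (10.8 mm), with the bar a few mm nearer than planned; follow the arc shifted by −4 mm.

Call:
jog_arm([
  [[0,0,0],[0,-0.004,-0.006],0.005],
  [[0,0,0],[0,-0.003,-0.0126],0.005],
  [[0,0,0],[0,-0.0025,-0.025],0.005],
  [[0,0,0],[0,-0.001,-0.038],0.005],
  [[0,0,0],[0,0.0015,-0.05],0.005],
  [[0,0,0],[0,0.0045,-0.0625],0.005],
])

```text
clock: 9.75
position: [0.4465, 0.0065, 0.1624]
ee_rot: [0.755, 0.655, -0.001, -0.002]
ft_force: [0.6, -0.3, -4.6]
grip_width: 0.13
grasp_force: 29.5
```

```bash
python3 -c "
from h import *
o=get_obs();print(o['clock'],o['joint_pos'].round(2)); p=o['position']+R.from_quat(o['ee_rot']).apply([0,0,-.019])
h=np.array([.6926,-.0229,.114]); e=np.array([np.cos(-.135),np.sin(-.135),0]); d=p-h; print('r',np.hypot(d@e,d[2]),'th',np.arctan2(d[2],-(d@e)),'lat',d@np.cross([0,0,1],e))"
```

```text
9.75 [ 1.01  0.09 -1.14  1.95  0.08  1.16 -0.31]
r 0.2567758119525926 th 0.2656197365772149 lat -0.0039927263260714305
```

Call:
jog_arm([
  [[0,0,0],[0,0.0036,-0.012],0.005],
  [[0,0,0],[0,0.008,-0.024],0.005],
  [[0,0,0],[0,0.0125,-0.036],0.005],
  [[0,0,0],[0,0.018,-0.047],0.005],
  [[0,0,0],[0,0.024,-0.0585],0.005],
  [[0,0,0],[0,0.0305,-0.0695],0.005],
  [[0,0,0],[0,0.0375,-0.08],0.005],
  [[0,0,0],[0,0.045,-0.09],0.005],
])

```text
clock: 10.42
position: [0.4888, 0.0006, 0.2519]
ee_rot: [0.755, 0.656, -0.004, -0.005]
ft_force: [-20.2, 2.5, 11.2]
grip_width: 0.123
grasp_force: 30.2
```

```bash
python3 -c "
from h import *
o=get_obs();print(o['clock'],o['joint_pos'].round(2)); p=o['position']+R.from_quat(o['ee_rot']).apply([0,0,-.019])
h=np.array([.6926,-.0229,.114]); e=np.array([np.cos(-.135),np.sin(-.135),0]); d=p-h; print('r',np.hypot(d@e,d[2]),'th',np.arctan2(d[2],-(d@e)),'lat',d@np.cross([0,0,1],e))"
```

```text
10.4167 [ 0.97  0.14 -1.13  1.73  0.13  1.37 -0.33]
r 0.25806777402875763 th 0.6537500774270546 lat -0.0041120482007277765
```

Call:
jog_arm([
  [[0,0,0],[0,0.005,-0.0118],0.005],
  [[0,0,0],[0,0.013,-0.022],0.005],
  [[0,0,0],[0,0.0225,-0.031],0.005],
  [[0,0,0],[0,0.032,-0.0395],0.005],
  [[0,0,0],[0,0.042,-0.0475],0.005],
  [[0,0,0],[0,0.0525,-0.055],0.005],
  [[0,0,0],[0,0.063,-0.062],0.005],
  [[0,0,0],[0,0.074,-0.0685],0.005],
])

```text
clock: 11.08
position: [0.5647, -0.0098, 0.3213]
ee_rot: [0.755, 0.656, -0.001, -0.003]
ft_force: [-6.3, 2.5, 7.7]
grip_width: 0.123
grasp_force: 31.3
```

```bash
python3 -c "
from h import *
o=get_obs();print(o['clock'],o['joint_pos'].round(2)); p=o['position']+R.from_quat(o['ee_rot']).apply([0,0,-.019])
h=np.array([.6926,-.0229,.114]); e=np.array([np.cos(-.135),np.sin(-.135),0]); d=p-h; print('r',np.hypot(d@e,d[2]),'th',np.arctan2(d[2],-(d@e)),'lat',d@np.cross([0,0,1],e))"
```

```text
11.0833 [ 0.79  0.34 -1.08  1.43  0.29  1.55 -0.41]
r 0.26013956727904997 th 1.054692450661151 lat -0.004287558550306009
```

Call:
jog_arm([
  [[0,0,0],[0,0.011,-0.006],0.005],
  [[0,0,0],[0,0.021,-0.011],0.005],
  [[0,0,0],[0,0.026,-0.013],0.005],
  [[0,0,0],[0,0.026,-0.013],0.005],
  [[0,0,0],[0,0.026,-0.013],0.06],
  [[0,0,0],[0,0.026,-0.013],0.06],
  [[0,0,0],[0,0.026,-0.03],0.06],
  [[0,0,0],[0,0.026,-0.07],0.06],
])

```text
clock: 11.75
position: [0.5895, -0.0154, 0.3857]
ee_rot: [0.755, 0.655, -0.004, -0.005]
ft_force: [0.8, -1.3, 0.5]
grip_width: 0.69
grasp_force: 0.0
```

Call:
jog_arm([
  [[0,0,0],[0,0,-0.02],0.06],
  [[0,0,0],[0,-0.04,-0.02],0.085],
  [[0,0,0],[0,-0.08,-0.02],0.085],
  [[0,0,0],[0,-0.12,-0.02],0.085],
])

```text
clock: 12.08
position: [0.4773, 0.0028, 0.4097]
ee_rot: [0.754, 0.656, -0.0, -0.004]
ft_force: [-1.5, -1.0, 3.5]
grip_width: 0.996
grasp_force: 0.0
```

```bash
python3 -c "
from h import *
o=get_obs();print(o['clock'],o['joint_pos'].round(2)); rel([.427,.22,.2],tilt(0))
c=camera('top'); im=c['img']; cv2.imwrite('pics/d.png',cv2.resize(im[130:330,170:400],None,fx=3,fy=3,interpolation=2)[:,:,::-1])"
```

```text
12.0833 [ 1.03  0.04 -1.14  1.46  0.03  1.67 -0.25]
turn [-0.0057, -0.0056, -0.1387] shift [0.2071, -0.0786, 0.2112]
```

View pics/d.png

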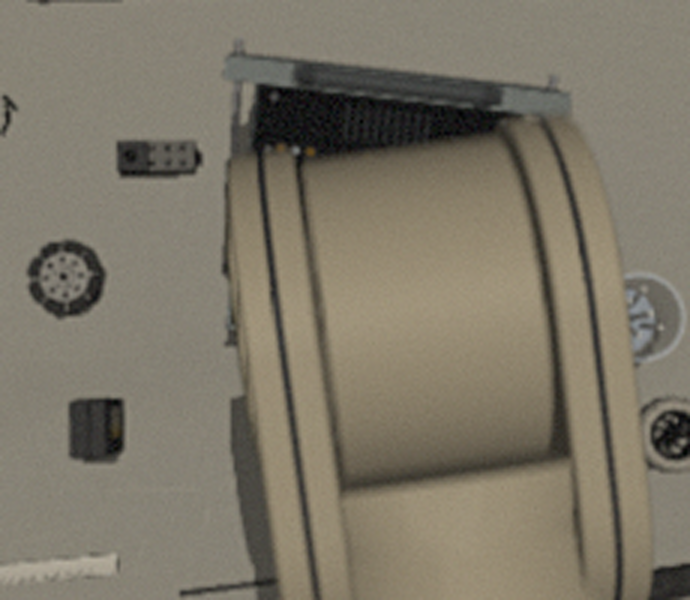

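Lid is risen and nearly upright; the pack stands at crop (97,430): top face at cols 70–105, side face to 122. Measure its top face.

Run:
```python
from h import *
c=camera("top"); f=lambda u,v:ray(c,((u+.5)/3-.5+170,(v+.5)/3-.5+130),.089)
P=np.array([f(70,400),f(105,400),f(105,458),f(70,458)]); print(P.round(4).tolist(),P.mean(0).round(4))
im=c["img"][255:290,188:216].max(2); print(im[::3,::1])
rel([.427,.22,.2],tilt(0))
```

```text
[[0.4499, 0.2323, 0.089], [0.4492, 0.2051, 0.089], [0.4046, 0.2054, 0.089], [0.4052, 0.2325, 0.089]] [0.4272 0.2188 0.089 ]
[[130 134 133 137 131 133 133 130 135 135 134 136 133 133 131 137 132 136
  134 132 134 137 130 134 131 134 133 131]
 [134 129 133 136 136 135 136 133 132 133 134 132 131 129 134 133 134 131
  133 129 135 131 131 132 130 133 131 136]
 [135 133 132 135 131 133 134 137 130 136 132 136 136 135 136 138 136 136
  129 137 137 137 132 132 132 131 135 136]
 [131 137 138 136 125  80  53  54  49  50  43  37  45  58  47  54  43  34
   21  19  22  17  54 103 139 134 138 135]
 [134 134 135 134 125  66  53  52  54  57  57  41  50  53  61  60  52  32
   35  56  66  57  47  97 141 135 134 138]
 [135 135 136 136 128  79  52  52  55  53  54  49  46  54  60  60  54  35
   36  56  73  60  51  96 140 135 137 134]
 [133 139 136 139 125  80  54  52  61  57  56  47  52  57  62  61  50  31
   36  61  71  62  48  97 137 138 134 137]
 [138 137 135 139 121  81  50  55  54  58  52  47  51  57  61  58  54  38
   23  29  35  16  39  94 137 137 138 138]
 [136 136 138 140 122  79  56  56  63  56  54  50  57  61  59  55  56  39
   35  24  31  23  44 103 138 137 135 137]
 [138 137 135 136 125 100  76  69  72  64  46  38  39  48  55  59  57  61
   62  72  75 106 137 143 140 134 142 138]
 [136 136 134 136 135 133 140 136 140 135 137 137 139 137 139 143 142 141
  142 138 136 138 135 138 134 136 131 139]
 [134 132 137 136 134 136 138 137 135 137 138 138 135 133 138 133 133 134
  136 134 137 137 137 135 133 134 135 135]]
turn [-0.0004, 0.0062, -0.1413] shift [0.2093, -0.0781, 0.2112]
```

Call:
jog_arm([
  [[0,0.006,-0.141],[0.208,-0.078,0.211],0.085],
  [[0,0.006,-0.141],[0.208,-0.078,0.211],0.085],
  [[0,0.006,-0.141],[0.208,-0.078,0.211],0.085],
  [[0,0.006,-0.141],[0.208,-0.078,0.211],0.085],
  [[0,0.006,-0.141],[0.208,-0.078,0.211],0.085],
  [[0,0.006,-0.141],[0.208,-0.078,0.211],0.085],
  [[0,0.006,-0.141],[0.208,-0.078,0.211],0.085],
  [[0,0.006,-0.141],[0.208,-0.078,0.211],0.085],
])

```text
clock: 12.85
position: [0.4263, 0.2221, 0.1972]
ee_rot: [0.705, 0.709, 0.001, -0.006]
ft_force: [0.2, 0.1, -0.4]
grip_width: 0.996
grasp_force: 0.0
```

Call:
jog_arm([
  [[0,0,0],[0,0,0],0.085],
  [[0,0,0],[0,0,0],0.085],
])

```text
clock: 13.02
position: [0.429, 0.2194, 0.2003]
ee_rot: [0.706, 0.708, 0.002, -0.005]
ft_force: [-0.2, -0.8, -0.0]
grip_width: 0.992
grasp_force: 0.0
```

```bash
python3 -c "
from h import *
o=get_obs();print(o['clock'],o['joint_pos'].round(2)); rel([.427,.219,.047],tilt(0))
c=camera('top'); im=c['img']; cv2.imwrite('pics/e.png',cv2.resize(im[130:310,220:380],None,fx=3.3,fy=3.3,interpolation=2)[:,:,::-1])"
```

```text
13.0167 [ 0.64  0.23 -1.3   1.82  0.22  1.26 -0.72]
turn [-0.0049, -0.0097, 0.003] shift [-0.0019, -0.0012, 0.1533]
```

View pics/e.png

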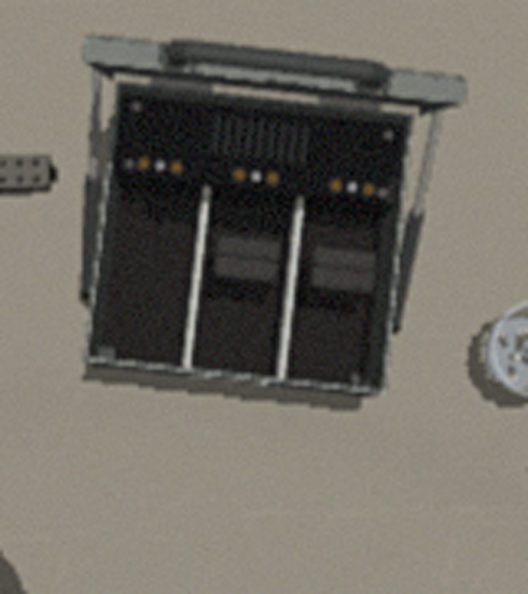

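Lid fully open; the left bay is empty (crop cols 95–200); packs at (248,257) and (345,268). Rim corners at (88,362), (382,390), (118,83), (410,118).

Run:
```python
from h import *
c=camera("top"); f=lambda u,v,z:ray(c,((u+.5)/3.3-.5+220,(v+.5)/3.3-.5+130),z)
FL,FR,BL,BR=[f(*p,.112) for p in((88,362),(382,390),(118,83),(410,118))]
print([x.round(4).tolist() for x in(FL,FR,BL,BR)]); print("w",np.linalg.norm(FL-FR),np.linalg.norm(BL-BR))
w=FL-FR; yaw=np.arctan2(-w[0],w[1]); print("yaw",yaw)
e=np.array([np.cos(yaw),np.sin(yaw),0]);n=np.array([-e[1],e[0],0])
print("origin from front",((FL+FR)/2+.1*e).round(4))
D=[f(208,190,.073),f(187,368,.073)]; print("div",[x.round(4).tolist() for x in D])
O=np.array([.588,-.010,0]); yw=-.135; e=np.array([np.cos(yw),np.sin(yw),0]);n=np.array([-e[1],e[0],0])
for d in D: print("div chest y (34.8)",(d-O)@n,(d-O)@e)
for d in (FL,FR,BL,BR): print("rim",(d-O)@n,(d-O)@e)
print("bay",(O-.029*e+.0695*n).round(4))
```

```text
[[0.5011, 0.1052, 0.112], [0.4765, -0.0988, 0.112], [0.6982, 0.0807, 0.112], [0.6681, -0.1257, 0.112]]
w 0.20555013864723107 0.20854949670094486
yaw -0.1197661228283047
origin from front [ 0.5881 -0.0087  0.112 ]
div [[0.626, 0.0185, 0.073], [0.4964, 0.0369, 0.073]]
div chest y (34.8) 0.03334173736554164 0.033858170648897325
div chest y (34.8) 0.03411961105262239 -0.09704996884039956
rim 0.1025003737455691 -0.10164243117800253
rim -0.10302591424840186 -0.09851122672680332
rim 0.10469503427165974 0.09697726288859194
rim -0.10384489774337734 0.09497993232478344
bay [0.5686 0.0628 0.    ]
```

Call:
jog_arm([
  [[0,0,0],[-0.002,-0.001,0.035],0.085],
  [[0,0,0],[-0.002,-0.001,0.07],0.085],
  [[0,0,0],[-0.002,-0.001,0.105],0.085],
  [[0,0,0],[-0.002,-0.001,0.135],0.085],
  [[0,0,0],[-0.002,-0.001,0.153],0.085],
  [[0,0,0],[-0.002,-0.001,0.153],0.085],
])

```text
clock: 13.62
position: [0.4271, 0.2161, 0.0451]
ee_rot: [0.708, 0.707, 0.0, -0.005]
ft_force: [-0.4, 0.3, -0.8]
grip_width: 0.994
grasp_force: 0.0
```

Call:
jog_arm([
  [[0,0,0],[0,0,0],0.035],
  [[0,0,0],[0,0,0],0.035],
  [[0,0,0],[0,0,0],0.035],
  [[0,0,0],[0,0,0],0.035],
  [[0,0,0],[0,0,0],0.035],
  [[0,0,0],[0,0,0],0.035],
], force=40)

```text
clock: 14.12
position: [0.4289, 0.2187, 0.049]
ee_rot: [0.707, 0.707, 0.003, -0.004]
ft_force: [-1.6, -1.4, 8.5]
grip_width: 0.541
grasp_force: 46.1
```

Call:
jog_arm([
  [[0,0,0],[0,0,-0.02],0.035],
  [[0,0,0],[0,0,-0.06],0.035],
  [[0,0,0],[0,0,-0.1],0.035],
  [[0,0,0],[0,0,-0.14],0.035],
  [[0,0,0],[0,0,-0.165],0.035],
  [[0,0,0],[0,0,-0.165],0.035],
])

```text
clock: 14.62
position: [0.4303, 0.2185, 0.2177]
ee_rot: [0.707, 0.707, 0.005, -0.002]
ft_force: [1.5, 1.2, -1.3]
grip_width: 0.536
grasp_force: 45.8
```

```bash
python3 -c "
from h import *
o=get_obs();print(o['clock'],o['joint_pos'].round(2),o['grip_width']); rel([.422,.0763,.212],tilt(0,-.134));rel([.561,.0577,.212],tilt(0,-.134))"
```

```text
14.6167 [ 0.67  0.2  -1.33  1.8   0.19  1.29 -0.7 ] 0.535712301510389
turn [0.0033, -0.0105, 0.1351] shift [-0.1422, -0.0085, 0.0042]
turn [0.0033, -0.0105, 0.1351] shift [-0.161, 0.1305, 0.0046]
```

Call:
jog_arm([
  [[0.003,-0.01,0.135],[-0.04,-0.002,0.004],0.035],
  [[0.003,-0.01,0.135],[-0.08,-0.005,0.004],0.035],
  [[0.003,-0.01,0.135],[-0.115,-0.0085,0.004],0.035],
  [[0.003,-0.01,0.135],[-0.142,-0.0085,0.004],0.035],
  [[0.003,-0.01,0.135],[-0.146,0.025,0.004],0.035],
  [[0.003,-0.01,0.135],[-0.151,0.06,0.004],0.035],
  [[0.003,-0.01,0.135],[-0.156,0.1,0.004],0.035],
  [[0.003,-0.01,0.135],[-0.161,0.1305,0.004],0.035],
])

```text
clock: 15.28
position: [0.539, 0.0576, 0.2062]
ee_rot: [0.754, 0.657, -0.004, -0.001]
ft_force: [-1.2, -0.3, 2.2]
grip_width: 0.532
grasp_force: 45.7
```

Call:
jog_arm([
  [[0,0,0],[0,0,0],0.035],
  [[0,0,0],[0,0,0],0.035],
  [[0,0,0],[0,0,0],0.035],
])

```text
clock: 15.53
position: [0.5372, 0.06, 0.2064]
ee_rot: [0.752, 0.659, -0.003, -0.003]
ft_force: [-0.2, 0.5, -2.1]
grip_width: 0.532
grasp_force: 45.8
```

```bash
python3 -c "
from h import *
o=get_obs();print(o['clock'],o['joint_pos'].round(2),o['grip_width']); rel([.561,.0577,.055],tilt(0,-.134))
for n,p in (('side',[.561,.0577,.15]),('top',[.561,.0,.15])):
    c=camera(n); im=c['img']; u,v=proj(c,p).astype(int); print(n,u,v)
    cv2.imwrite(f'pics/f_{n}.png',cv2.resize(im[v-75:v+75,u-66:u+66],None,fx=3,fy=3,interpolation=2)[:,:,::-1])
cv2.imwrite('pics/f.png',cv2.hconcat([cv2.imread('pics/f_side.png'),cv2.imread('pics/f_top.png')]))"
```

```text
15.5333 [ 0.78  0.4  -1.2   1.67  0.38  1.35 -0.61] 0.5321108456286185
turn [-0.0088, 0.0007, 0.0016] shift [0.0009, 0.0252, 0.1512]
side 289 198
top 291 210
```

View pics/f.png

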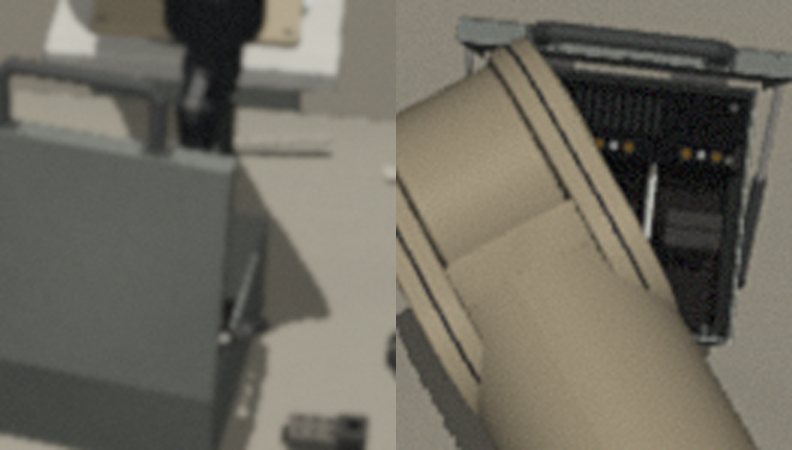

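Lid open, pack held over the left bay but about 25 mm short. The wrist comes near the lid, so I check its extent numerically before descending.

Run:
```python
from h import *
o=get_obs(); p=o["position"]; s=camera("side"); t=camera("top")
for h in np.arange(.02,.4,.02):
    q=p+[0,0,h]; u,v=proj(s,q); 
    print(round(h,2),(int(u),int(v)), s["img"][int(v),int(u)] if 0<=v<420 and 0<=u<560 else None)
im=t["img"].astype(int); m=((im[:,:,0]-im[:,:,2]>22)&(im[:,:,0]>140)).astype(np.uint8); m[:140]=0
ct=max(cv2.findContours(cv2.morphologyEx(m,cv2.MORPH_CLOSE,np.ones((7,7))),0,2)[0],key=cv2.contourArea)[:,0]
k=ct[ct[:,1].argmin()]; print("top far px",k)
e=np.array([.991,-.134,0]); O=np.array([.588,-.011,0])
for z in(.35,.4,.45,.5,.55): P=ray(t,k,z); print(z,P.round(3),"chest x",((P-O)@e).round(3))
```

```text
0.02 (292, 167) [20 24 22]
0.04 (292, 160) [25 26 27]
0.06 (292, 153) [29 31 30]
0.08 (292, 146) [39 40 39]
0.1 (292, 139) [23 24 27]
0.12 (293, 132) [18 22 22]
0.14 (293, 124) [22 22 24]
0.16 (293, 117) [72 70 56]
0.18 (293, 109) [106  99  82]
0.2 (293, 100) [98 91 75]
0.22 (294, 92) [99 92 76]
0.24 (294, 83) [100  94  78]
0.26 (294, 74) [95 88 73]
0.28 (294, 65) [99 92 75]
0.3 (295, 56) [86 80 65]
0.32 (295, 46) [114 106  89]
0.34 (295, 36) [150 139 116]
0.36 (295, 26) [171 160 135]
0.38 (296, 15) [179 168 143]
top far px [271 158]
0.35 [0.637 0.04  0.35 ] chest x 0.041
0.4 [0.625 0.039 0.4  ] chest x 0.03
0.45 [0.614 0.038 0.45 ] chest x 0.019
0.5 [0.603 0.037 0.5  ] chest x 0.008
0.55 [0.592 0.036 0.55 ] chest x -0.003
```

Wrist radius is about 80 mm, so seating at chest x ≈ −43 mm leaves about 20 mm to the lid. Shift and lower.

Call:
jog_arm([
  [[-0.009,0,0.002],[0,0.009,0],0.035],
  [[-0.009,0,0.002],[0,0.017,0],0.035],
  [[-0.009,0,0.002],[0,0.017,0.02],0.035],
  [[-0.009,0,0.002],[0,0.017,0.045],0.035],
  [[-0.009,0,0.002],[0,0.017,0.07],0.035],
  [[-0.009,0,0.002],[0,0.017,0.085],0.035],
  [[-0.009,0,0.002],[0,0.017,0.085],0.035],
])

```text
clock: 16.32
position: [0.5529, 0.056, 0.119]
ee_rot: [0.754, 0.657, -0.002, 0.0]
ft_force: [-0.3, -1.0, -2.5]
grip_width: 0.531
grasp_force: 45.7
```

```bash
python3 -c "
from h import *
o=get_obs();print(o['clock'],o['joint_pos'].round(2),o['tau'].round(1)); p=o['position']-[.588,-.011,0]; e=np.array([.991,-.134,0]); print('chest',p@e,p@np.array([.134,.991,0])); rel([.554,.059,.055],tilt(0,-.134))"
```

```text
16.3167 [ 0.7   0.52 -1.11  1.74  0.49  1.21 -0.68] [ -1.2 -50.  -17.8 -34.2   0.4  -0.9  -0.3]
chest -0.043783610133949095 0.06164994392158397
turn [-0.0022, 0.0026, -0.0022] shift [0.0033, 0.0008, 0.064]
```

Call:
jog_arm([
  [[0,0,0],[0.003,0,0.02],0.035],
  [[0,0,0],[0.003,0,0.036],0.035],
  [[0,0,0],[0.003,0,0.048],0.035],
  [[0,0,0],[0.003,0,0.055],0.035],
  [[0,0,0],[0.003,0,0.055],0.035],
  [[0,0,0],[0.003,0,0.055],0.035],
])

```text
clock: 16.82
position: [0.5551, 0.0598, 0.0675]
ee_rot: [0.754, 0.657, 0.0, 0.001]
ft_force: [0.1, 0.0, -2.4]
grip_width: 0.534
grasp_force: 45.8
```

Call:
jog_arm([
  [[0,0,0],[0,0,0.001],0.035],
  [[0,0,0],[0,0,0.002],0.035],
  [[0,0,0],[0,0,0.003],0.035],
  [[0,0,0],[0,0,0.003],0.035],
])

```text
clock: 17.15
position: [0.5547, 0.0596, 0.064]
ee_rot: [0.754, 0.657, 0.0, 0.001]
ft_force: [-0.8, 0.1, -2.2]
grip_width: 0.534
grasp_force: 45.8
```

Call:
jog_arm([
  [[0,0,0],[0,0,0.001],0.035],
  [[0,0,0],[0,0,0.002],0.035],
  [[0,0,0],[0,0,0.003],0.035],
  [[0,0,0],[0,0,0.004],0.035],
  [[0,0,0],[0,0,0.005],0.035],
  [[0,0,0],[0,0,0.005],0.035],
])

```text
clock: 17.65
position: [0.5545, 0.0596, 0.0586]
ee_rot: [0.753, 0.657, -0.0, 0.001]
ft_force: [1.4, 1.0, -2.1]
grip_width: 0.535
grasp_force: 45.8
```

Call:
jog_arm([
  [[0,0,0],[0,0,0.0005],0.035],
  [[0,0,0],[0,0,0.001],0.035],
  [[0,0,0],[0,0,0.0015],0.035],
  [[0,0,0],[0,0,0.002],0.035],
  [[0,0,0],[0,0,0.002],0.035],
])

```text
clock: 18.07
position: [0.5549, 0.0596, 0.0569]
ee_rot: [0.754, 0.657, 0.0, 0.001]
ft_force: [2.5, -0.8, -2.3]
grip_width: 0.535
grasp_force: 45.9
```

Call:
jog_arm([
  [[0,0,0],[0,0,0.0005],0.035],
  [[0,0,0],[0,0,0.001],0.035],
  [[0,0,0],[0,0,0.001],0.035],
])

```text
clock: 18.32
position: [0.555, 0.0596, 0.056]
ee_rot: [0.754, 0.657, 0.0, 0.001]
ft_force: [3.9, -0.7, -1.4]
grip_width: 0.53
grasp_force: 46.0
```

Call:
jog_arm([
  [[0,0,0],[0,0,0.0005],0.035],
  [[0,0,0],[0,0,0.001],0.035],
  [[0,0,0],[0,0,0.001],0.035],
])

```text
clock: 18.57
position: [0.5551, 0.0596, 0.0552]
ee_rot: [0.754, 0.657, 0.0, 0.002]
ft_force: [4.0, -1.5, 1.7]
grip_width: 0.533
grasp_force: 46.5
```

Contact at the expected height. Release with a limited opening and withdraw straight up.

Call:
jog_arm([
  [[0,0,0],[0,0,0.0005],0.035],
  [[0,0,0],[0,0,0.0005],0.05],
  [[0,0,0],[0,0,0.0005],0.058],
  [[0,0,0],[0,0,0.0005],0.058],
  [[0,0,0],[0,0,0.0005],0.058],
])

```text
clock: 18.98
position: [0.5602, 0.0587, 0.057]
ee_rot: [0.754, 0.657, 0.004, 0.005]
ft_force: [21.9, -4.2, 5.7]
grip_width: 0.678
grasp_force: 0.0
```

```bash
python3 -c "
from h import *
o=get_obs();print(o['clock'],o['grip_width'],o['ft_force'].round(1))"
```

```text
18.9833 0.6781871815788942 [21.9 -4.2  5.7]
```

The front finger back pushes the front wall (22 N); narrow the opening, shift back to relieve it, then rise.

Call:
jog_arm([
  [[0,0,0],[0,0.002,0],0.054],
  [[0,0,0],[0,0.003,0],0.053],
  [[0,0,0],[0,0.003,0],0.053],
  [[0,0,0],[0,0.003,0],0.053],
])

```text
clock: 19.32
position: [0.5582, 0.0592, 0.0547]
ee_rot: [0.754, 0.657, 0.001, 0.002]
ft_force: [5.1, -1.7, 3.7]
grip_width: 0.623
grasp_force: 0.9
```

```bash
python3 -c "
from h import *
o=get_obs();print(o['clock'],o['grip_width'],o['grasp_force'],o['ft_force'].round(1))
rel([.558,.059,.057],tilt(0,-.134))"
```

```text
19.3167 0.6226185209609801 0.9214639663696289 [ 5.1 -1.7  3.7]
turn [0.003, 0.0013, -0.002] shift [-0.0003, -0.0002, -0.0023]
```

Call:
jog_arm([
  [[0,0,0],[0,0.001,-0.004],0.054],
  [[0,0,0],[0,0.001,-0.01],0.054],
  [[0,0,0],[0,0.001,-0.018],0.054],
  [[0,0,0],[0,0.001,-0.028],0.054],
  [[0,0,0],[0,0.001,-0.04],0.054],
])

```text
clock: 19.73
position: [0.5578, 0.0594, 0.095]
ee_rot: [0.753, 0.658, -0.0, 0.001]
ft_force: [-0.0, 0.5, 0.1]
grip_width: 0.635
grasp_force: 0.0
```

Call:
jog_arm([
  [[0,0,0],[0,0,-0.02],0.054],
  [[0,0,0],[0,0,-0.045],0.054],
  [[0,0,0],[0,0,-0.08],0.054],
  [[0,0,0],[0,0,-0.12],0.054],
  [[0,0,0],[0,-0.04,-0.15],0.054],
  [[0,0,0],[0,-0.08,-0.15],0.054],
  [[0,0,0],[0,-0.12,-0.15],0.054],
  [[0,0,0],[0,-0.12,-0.15],0.054],
])

```text
clock: 20.4
position: [0.4436, 0.0764, 0.2463]
ee_rot: [0.752, 0.659, -0.0, 0.001]
ft_force: [-1.7, -0.4, 1.1]
grip_width: 0.628
grasp_force: 0.0
```

Call:
jog_arm([
  [[0,0,0],[0.04,0,0],0.054],
  [[0,0,0],[0.08,0,0],0.054],
  [[0,0,0],[0.12,0,0],0.054],
  [[0,0,0],[0.16,0,0],0.054],
  [[0,0,0],[0.2,0,0],0.054],
  [[0,0,0],[0.24,0,0],0.054],
  [[0,0,0],[0.24,0,0],0.054],
])

```text
clock: 20.98
position: [0.4767, 0.3095, 0.2468]
ee_rot: [0.753, 0.658, 0.0, 0.001]
ft_force: [0.6, -0.7, 1.2]
grip_width: 0.632
grasp_force: 0.0
```

Run:
```python
from h import *
t=camera("top"); s=camera("side"); im=t["img"]; O=np.array([.588,-.011,0]); e=np.array([.991,-.134,0]); n=np.array([.134,.991,0])
# bright-ish pack tops inside chest at z=.095
g=im.max(2).astype(int)
for y in (.0645,0,-.0695):
    row=[]
    for x in np.arange(-.095,.035,.005):
        P=O+x*e+y*n; P[2]=.095; u,v=proj(t,P).round().astype(int); row.append(int(np.median(g[v-1:v+2,u-1:u+2])))
    print(y,row)
for x in (-.05,-.042,-.035):
    row=[]
    for y in np.arange(.03,.105,.005):
        P=O+x*e+y*n; P[2]=.095; u,v=proj(t,P).round().astype(int); row.append(int(np.median(g[v-1:v+2,u-1:u+2])))
    print("x",x,row)
o=get_obs();print(o['clock'],o['position'],o['ft_force'].round(1))
cv2.imwrite("pics/end.png",im[:,:,::-1])
```

```text
0.0645 [46, 38, 38, 33, 23, 27, 40, 55, 55, 56, 56, 53, 56, 56, 57, 42, 36, 40, 40, 37, 28, 26, 22, 22, 18, 19]
0 [48, 40, 40, 39, 39, 41, 38, 37, 37, 36, 28, 26, 27, 40, 62, 61, 52, 61, 62, 40, 29, 24, 24, 26, 18, 23]
-0.0695 [44, 40, 40, 39, 39, 39, 37, 37, 40, 39, 27, 25, 24, 48, 63, 62, 54, 59, 62, 44, 40, 39, 26, 26, 21, 22]
x -0.05 [35, 173, 41, 38, 38, 61, 62, 56, 59, 61, 41, 34, 39, 41, 44]
x -0.042 [30, 145, 52, 34, 40, 61, 61, 54, 62, 61, 46, 37, 38, 41, 44]
x -0.035 [43, 140, 43, 35, 39, 60, 64, 56, 61, 60, 46, 38, 38, 38, 40]
21.0833 [0.47194604 0.31734325 0.24695498] [-1.4 -0.6  0.3]
```

The pack's top face measures about 45 × 27 mm at the expected 95 mm height, so it is upright in the left bay. The stowed packs have not moved, and the chest interior is visible, so the lid is still open.

```bash
python3 -c "
from workcell import *
print(hand_in())"
```

```text
the job is handed in; nothing more can be done
None
```

The job is handed in after about 21 s: the pack stands on end in the left bay, the lid is held open by the struts, and the last check showed the stowed packs in place. While letting go of the pack, a finger pushed the chest's front wall with about 22 N at the wrist, which I relieved before lifting away.

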